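Gauge a dry-bath block's tube well, go and no-go

TASK

Check the big tube well of the aluminium heating block, which stands on its side, with the double-ended plug gauge. Push the long, thinner go end straight into the well until it is fully home, take it out and lay the gauge back on its rest; let go, take it the other way round, and hold the short, thicker no-go end pressed with a light steady push for half a second, square and centred, against the mouth of the same well to show that it will not enter. Finally lay the gauge on its rest again, either way round, and leave the other things on the bench undisturbed.

Things in the scene. Friction and masses are not known exactly. Their poses are not given: they have to be found in the camera images.
- gauge: Loose double-ended metal plug gauge, 124 mm long, 0.15 kg. Origin mid-handle on the axis; +y points from the go end to the no-go end. Round ringed handle 16 mm diameter, y -38 to 38 mm; 11 mm necks, 4 mm long, at its ends. Go end: 18 mm diameter, 28 mm long, tip at y = -70 mm, chamfered. No-go end: 23 mm diameter, 12 mm long, tip at y = 54 mm. Starts lying level on the rest.
- go_tip (a point): Centre of the go end's flat tip face, on the gauge's axis (the long, thinner end).
- nogo_tip (a point): Centre of the no-go end's flat tip face, on the gauge's axis (the short, thicker end).
- block: Fixed aluminium heating block on its side: 40 mm deep (x), 110 mm wide (y), 60 mm high, on a dark steel foot 76 x 134 x 10 mm; top 70 mm above the bench. Origin on the bench, below the middle of the front face, the face with the wells; +x points into the wells. The foot reaches 26 mm out before that face. One big well; four small wells of 12 mm in the -y half, too small for the gauge.
- well (a point): Centre of the big well's mouth, in the block's front face, 48 mm above the bench, 25 mm from the block's middle towards +y. Axes as the block's: the level well runs along +x, 19.5 mm diameter, 28 mm deep, flat dark floor, small chamfer at the mouth. All of the go end fits in: its tip meets the floor just as its shoulder is flush with the face.
- rest: Fixed dark steel rest: plate 56 x 96 x 8 mm with two V saddles (90 degrees, 6 mm thick) at y = 33 and -33 mm that carry the gauge's handle; 60 mm clear between them. Origin at the centre of the plate's underside; the gauge lies along y, either way round, mid-handle over the origin (6 mm play along y), axis 48 mm above it. The V's lips end 2 mm above that axis, 13 mm to either side.
- calculator: Bystander: black pocket calculator lying flat, 118 x 72 x 13 mm, origin at the centre of its underside.
- label_tape: Bystander: roll of white label tape lying flat, 62 mm diameter, 18 mm high, origin at the centre of its underside.
- dropper_bottle: Bystander: small white dropper bottle with pointed cap, 31 mm diameter, 94 mm high, standing; origin at the centre of its underside.
Mind the look-alikes: they are no part of the job. What is shaped like the rest but blue is not meant.

How it is judged:
On the way, in this order (a step that is already met when the one before it is completed fails the run):
1. the go end is fully home in the big well: its tip at least 25 mm past the mouth, in line with the well (x of go_tip in the frame of well above 0.025 m and y of go_tip in the frame of well between -0.004 and 0.004 m and z of go_tip in the frame of well between -0.004 and 0.004 m and angle between the y axis of gauge and the x axis of block, either way round below 0.12 rad), for 0.2 s.
2. the gauge lies on its rest, let go (x of gauge in the frame of rest between -0.005 and 0.005 m and y of gauge in the frame of rest between -0.01 and 0.01 m and z of gauge in the frame of rest between 0.044 and 0.052 m and angle between the y axis of gauge and the y axis of rest, either way round below 0.1 rad and contact force between the fingers and gauge below 0.1 N), for 0.1 s.
3. the no-go end is pressed on the well's mouth with more than 2 N, square within 0.12 rad, centred within 4 mm each way, its tip within 3 mm of the mouth (contact force between gauge and block above 2 N and x of nogo_tip in the frame of well between -0.003 and 0.003 m and y of nogo_tip in the frame of well between -0.004 and 0.004 m and z of nogo_tip in the frame of well between -0.004 and 0.004 m and angle between the y axis of gauge and the x axis of block, either way round below 0.12 rad), for 0.15 s.
At the end, for the whole second after the job is handed in: The gauge lies at rest in both V saddles of its rest, either way round: handle centre within 5 mm across and 10 mm along, height within 4 mm, axis within 0.1 rad of the rest's (x of gauge in the frame of rest between -0.005 and 0.005 m and y of gauge in the frame of rest between -0.01 and 0.01 m and z of gauge in the frame of rest between 0.044 and 0.052 m and angle between the y axis of gauge and the y axis of rest, either way round below 0.1 rad and linear speed of gauge below 0.02 m/s); the robot touches nothing.
It fails at once if the gauge is rammed against the block with more than 60 N (contact force between gauge and block above 60 N).
It fails at once if a bystander is moved more than 30 mm (distance of any of calculator, label_tape, dropper_bottle from where it was at the start of the episode above 0.03 m).
It also fails if it takes over 72 s, if anything falls off the work surface, if the arm or the gripper's body presses on something with over 40 N, if the wrist force passes 120 N, or if a joint passes its speed limit or range.

ROBOT

A 6-joint arm with a two-finger parallel gripper is mounted at the origin on a cart in front of the work surface, level with it; the furniture and walls round the work are solid. World frame = base frame: x ahead of the robot, y to its left, z up, the work surface at z = 0. Lengths are in m, angles in rad, forces in N, time in s.
With the tool pointing down it reaches from about 0.35 to 0.775 m from the base axis. Payload 5.5 kg.
Tool frame: the origin (TCP) lies at the very end of the fingers, on their centre line; the grasp point (between the pads) lies 19 mm behind it; y points along the fingers, z is the direction in which the jaws open and shut, and the axes are right-handed (so a half turn about y gives the same grasp; the last joint's range is limited). The gripper opens to 85 mm and grips with 20 to 120 N. Pads are 22 mm wide; open, the fingers measure 114 mm over their backs; the gripper's body (76 mm by 85 mm) begins 54 mm behind the grasp point. The pads swing forward as they close: fully open they stand 13 mm farther back than shut.
Start: joints at [1.19, 0.313, 0.046, 1.304, 0, 1.431], TCP at [0.137, 0.558, 0.231] pointing down, gripper open.
Joint ranges: [-2.76, 2.76], [-0.86, 1.69], [-1.03, 1.26], [-2.2, 2.34], [-1.47, 1.5], [-3.14, 3.14]. Speed limits (rad/s): [2.57, 2.57, 3.14, 3.14, 3.14, 3.14].

INTERFACE

Orientations are given as a unit quaternion [w, x, y, z].
In Python, from workcell import env gives the robot as it stands.
- The arm moves only by the shell command python3 -m inch 'ROWS' [OPENING] [FORCE]. ROWS is JSON, a list that holds one entry, the list of rows, each a list of 4 numbers: the shift along the tool's x, y, z in mm, then the turn about the tool's y in degrees. In form: [[[tx, ty, tz, spin], ...]]. A call has 1 to 10 rows; each row is the pose to reach, as a shift and turn from the pose commanded when the call began, along the tool's axes at that moment; what a row does not reach only later rows make up. A row lasts 1/10 s, in which the tool goes at most 50 mm and 8.59 degrees, less where a joint would pass 70% of its speed; a pose out of reach is approached as far as the arm can. A call with a gripper value outside its range is refused whole. OPENING is the finger opening in mm, from 0 to 85.4, set as the call begins (- or left out, the last holds). The fingers move at their own pace and stop on an object; FORCE is the grip in N (left out, the last holds). Time passes only in rows, so rows that repeat a pose let the fingers close. It gives the time, the measured TCP pose, the force and the opening at its end, in the units of the state.
- env.get_state(): the state, without advancing time (a new reading comes with each control period).
- env.read_camera(name): name is "scene" or "top" or "wrist"; returns the picture (420x560x3 uint8, blue, green, red); there is no depth.
- env.camera_model(name): a dict with "fx", "fy", "cx", "cy" (pixels), "R" (3x3) and "t" (3): a world point X has camera coordinates R X + t; the wrist camera has in their place "mount" (4x4, takes a point from camera to tool coordinates, whose origin is the TCP and whose axes are the tool frame's). Camera axes: x right, y down, z forward; pixel columns grow to the right and rows downward; lengths in m; the calibration is good to about 2 mm. A picture is of the moment at which its call begins: read the wrist's pose just before it. camera_model takes no time and is no camera call.
- env.hand_in(): hands the job in, once; it reports no verdict.
The state is a dict: "clock": time; "joint_pos": joint angles; "qvel": joint speeds; "tau": joint torques, N m; "tcp_pos": TCP position; "orientation": TCP orientation; "wrist_force": force on the tool from outside, world axes, zero at the start; "ft_torque": the same for the moment, N m; "finger_gap": finger opening in m.
Only numpy, scipy, OpenCV 4.12 (cv2) and the standard library are available. Lean on these libraries where they do the work, as an engineer would, in place of code of your own. Each camera call takes 0.05 s, during which the arm holds its last target.

## Working session

There is one attempt and no reset: what is moved stays moved. The work goes in short steps, Python scripts to look and compute and a shell command to move; the robot and the scene stay as the last step left them, time stands still between calls to the robot, and variables do not carry over. Pictures are saved under pics/ and viewed, and the job is handed in when it is done.

```bash
ls; mkdir -p pics; python3 - <<'E'
from workcell import env
import cv2
for n in ["scene","top","wrist"]:
    s=env.get_state(); im=env.read_camera(n); cv2.imwrite(f"pics/{n}0.png",im)
    m=env.camera_model(n); print(n,{k:(v.tolist() if hasattr(v,'tolist') else v) for k,v in m.items()})
print(s)
E
```

```text
pics
scene {'fx': 462.87722248029695, 'fy': 462.87722248029695, 'cx': 267.3455641497034, 'cy': 214.52587239828887, 'R': [[0.849116614363329, -0.5278470959711248, -0.019452981442650376], [-0.39761359861785006, -0.614506257323455, -0.681384976283219], [0.3477131021493453, 0.5863100740949029, -0.7316666560726329]], 't': [-0.5085742751186412, 0.3507714238818892, 0.8757557859820345]}
top {'fx': 501.3782885324515, 'fy': 501.3782885324515, 'cx': 272.49480868181325, 'cy': 208.74792388047473, 'R': [[0.0167961105022565, -0.9998274315676959, 0.007937112619824247], [-0.9856361196269521, -0.017890840518410604, -0.16793259812278652], [0.16804561987365368, -0.005002490408644345, -0.9857665264812916]], 't': [0.08577911209454907, 0.6519701688500845, 1.2674349555261455]}
wrist {'fx': 316.8995512631734, 'fy': 316.8995512631734, 'cx': 278.4816572685182, 'cy': 210.26378901570854, 'mount': [[0.00028506310594651854, 0.9620660936077392, 0.27281633065007366, -0.06894164567272973], [8.751419442006115e-05, -0.272816364690751, 0.9620661222068829, -0.14155481444826873], [0.9999999555401449, -0.000250374255520609, -0.00016196431943268905, 0.00023015377291579764], [0.0, 0.0, 0.0, 1.0]]}
{'clock': 0.1, 'joint_pos': array([1.19041924e+00, 3.13910487e-01, 4.50391567e-02, 1.30360791e+00,
       1.95069841e-05, 1.43120155e+00]), 'qvel': array([ 0.00073143,  0.00041157,  0.00165439, -0.00185649,  0.00134221,
        0.00065822]), 'tau': array([ 4.45591097e-03, -4.81724775e+01,  2.99243385e+01,  1.27370082e-02,
       -4.81340237e-05, -8.28892070e-06]), 'tcp_pos': array([0.13693518, 0.55795836, 0.23048463]), 'orientation': array([-0.70141507,  0.70256153, -0.0850835 ,  0.08476426]), 'wrist_force': array([ 0.09289767, -0.05520435,  0.08682744]), 'ft_torque': array([-0.0361537 , -0.03616385, -0.00734446]), 'finger_gap': 0.08557959848968309}
```

View pics/scene0.png

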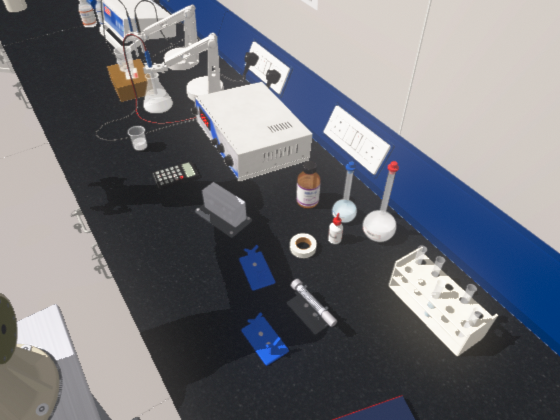

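View pics/top0.png

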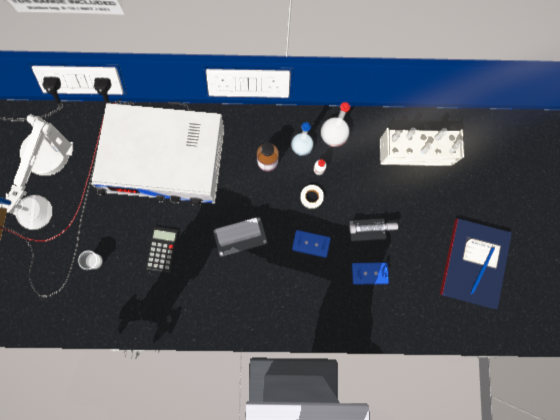

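View pics/wrist0.png

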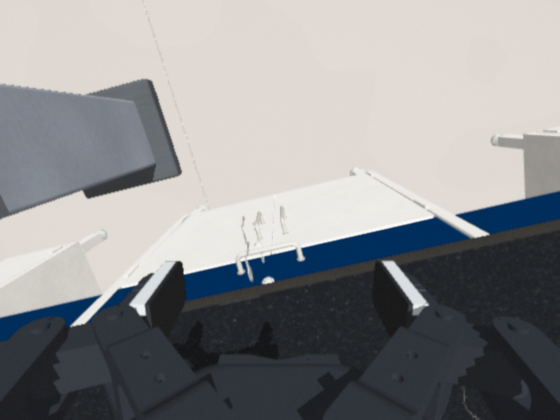

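```bash
cat > h.py <<'E'
import numpy as np, cv2
from workcell import env
from scipy.spatial.transform import Rotation as Rn
def proj(n,X,st=None):
    m=env.camera_model(n)
    if n=="wrist":
        R,t=wcam(m,st)
    else: R,t=np.array(m["R"]),np.array(m["t"])
    c=np.atleast_2d(X)@R.T+t
    return np.c_[c[:,0]/c[:,2]*m["fx"]+m["cx"],c[:,1]/c[:,2]*m["fy"]+m["cy"]]
def tool(st):
    q=np.array(st["orientation"]); return Rn.from_quat(q[[1,2,3,0]]).as_matrix(),np.array(st["tcp_pos"])
def wcam(m,st):
    Rt,p=tool(st); M=np.array(m["mount"]); Rc=Rt@M[:3,:3]; c=Rt@M[:3,3]+p
    return Rc.T,-Rc.T@c
def ray(n,uv,st=None):
    m=env.camera_model(n)
    R,t=wcam(m,st) if n=="wrist" else (np.array(m["R"]),np.array(m["t"]))
    uv=np.atleast_2d(uv).astype(float)
    d=np.c_[(uv[:,0]-m["cx"])/m["fx"],(uv[:,1]-m["cy"])/m["fy"],np.ones(len(uv))]@R
    return -R.T@t,d
def onz(n,uv,z,st=None):
    o,d=ray(n,uv,st); return o+d*((z-o[2])/d[:,2])[:,None]
E
python3 - <<'E'
from h import *
s=env.get_state(); print(tool(s)[0].round(3))
print(proj("top",[[.137,.558,.23],[0,0,0],[.4,0,0]]).round(),proj("scene",[[.137,.558,.23],[0,0,0],[.4,0,0]]).round())
a=cv2.imread("pics/top0.png")[170:300,200:420]; cv2.imwrite("pics/top0z.png",cv2.resize(a,None,fx=3.6,fy=3.6,interpolation=cv2.INTER_CUBIC))
a=cv2.imread("pics/scene0.png")[170:370,180:360]; cv2.imwrite("pics/scene0z.png",cv2.resize(a,None,fx=3,fy=3,interpolation=cv2.INTER_CUBIC))
E
```

```text
[[ 0.971 -0.001  0.238]
 [-0.238 -0.001  0.971]
 [-0.    -1.    -0.001]]
[[ 51. 430.]
 [306. 467.]
 [307. 306.]] [[-28. 128.]
 [ -1. 400.]
 [190. 302.]]
```

View pics/top0z.png

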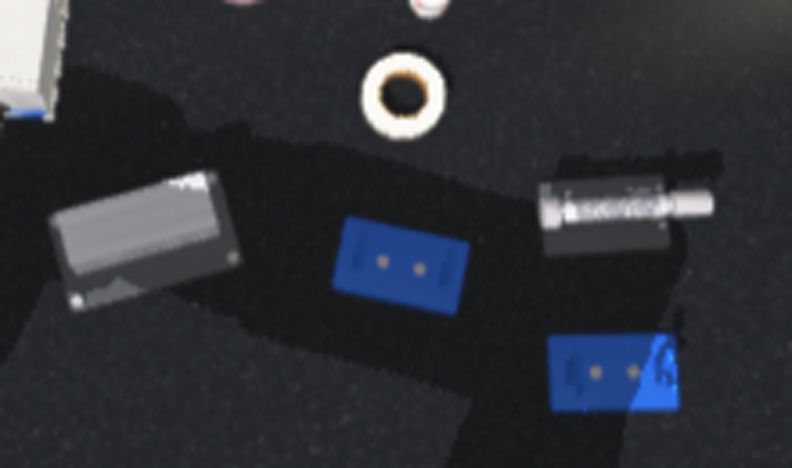

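View pics/scene0z.png

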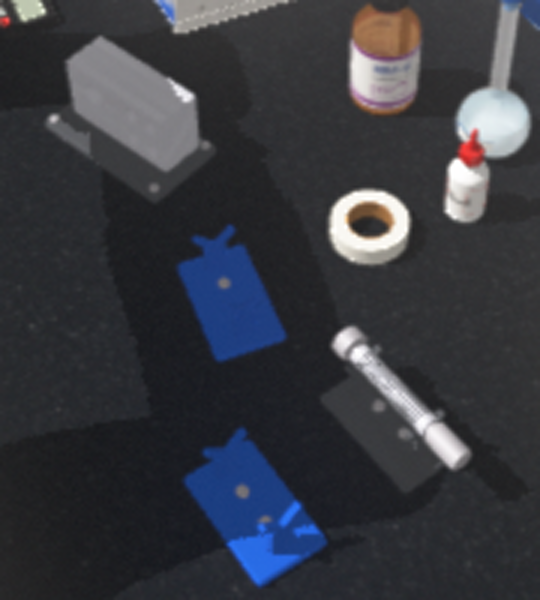

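```bash
python3 - <<'E'
from h import *
z=lambda u,v:[200+u/3.6,170+v/3.6]
print(onz("top",[z(540,207),z(713,203)],.048).round(4))
print("plate",onz("top",[z(540,183),z(662,176),z(545,255),z(670,247)],.008).round(4))
print("block top",onz("top",[z(50,216),z(213,172),z(79,275),z(220,236)],.07).round(4))
print("foot",onz("top",[z(73,311),z(243,264)],.01).round(4))
z=lambda u,v:[180+u/3,170+v/3]
print("scene block top",onz("scene",[z(68,60),z(98,38),z(198,130),z(166,170)],.07).round(4))
print("scene foot",onz("scene",[z(46,121),z(155,202),z(215,150)],.01).round(4))
print("tape, bottle",onz("scene",[z(370,225)],.018).round(3),onz("scene",[z(465,215)],.0).round(3))
print(proj("scene",[[.5,.1,.048]]))
E
```

```text
[[ 0.6051 -0.1081  0.048 ]
 [ 0.6103 -0.2352  0.048 ]]
plate [[ 0.6288 -0.1147  0.008 ]
 [ 0.6358 -0.2073  0.008 ]
 [ 0.5742 -0.118   0.008 ]
 [ 0.5819 -0.2122  0.008 ]]
block top [[0.5893 0.2478 0.07  ]
 [0.6234 0.1315 0.07  ]
 [0.5472 0.2256 0.07  ]
 [0.577  0.1254 0.07  ]]
foot [[0.5259 0.2348 0.01  ]
 [0.5632 0.1088 0.01  ]]
scene block top [[0.5556 0.2333 0.07  ]
 [0.5888 0.2435 0.07  ]
 [0.6065 0.1054 0.07  ]
 [0.5646 0.0822 0.07  ]]
scene foot [[0.5277 0.2358 0.01  ]
 [0.5625 0.1055 0.01  ]
 [0.6324 0.1281 0.01  ]]
tape, bottle [[ 0.691 -0.014  0.018]] [[ 0.771 -0.035  0.   ]]
[[207.93568702 239.4603633 ]]
```

```bash
cat >> h.py <<'E'
def plan(target,yaw=None,quiet=False):
    s=env.get_state(); R,p=tool(s); d=R.T@(np.array(target)-p)*1000
    y0=np.degrees(np.arctan2(R[1,0],R[0,0])); sp=0 if yaw is None else -((yaw-y0+180)%360-180)
    print("t",s["clock"],"tcp",p.round(4),"yaw",y0.round(2),"shift",d.round(1),"spin",round(sp,1),"j",np.degrees(s["joint_pos"]).round(0),"F",s["wrist_force"].round(1),"gap",round(s["finger_gap"]*1000,1))
E
python3 -c "
from h import *
plan([.607,-.163,.17],-86)"
```

```text
t 0.15 tcp [0.137  0.5581 0.2306] yaw -13.8 shift [ 628.4   61.3 -588.1] spin 72.2 j [68. 18.  3. 75. -0. 82.] F [ 0.3 -0.3  0.3] gap 85.4
```

```bash
python3 -m inch '[[[30,2,-30,4],[65,4,-61,8],[98,6,-92,12],[131,8,-122,16],[164,10,-153,20],[196,12,-184,24],[229,14,-214,28],[262,16,-245,32],[290,18,-272,35],[314,20,-294,36]]]' 85 40; python3 -c "
from h import *
plan([.607,-.163,.17],-86)"
```

```text
clock: 1.15
tcp_pos: [0.3726, 0.1961, 0.2112]
orientation: [-0.641, 0.641, -0.299, 0.299]
wrist_force: [0.2, 0.5, -0.4]
finger_gap: 0.085
t 1.15 tcp [0.3726 0.1961 0.2112] yaw -49.95 shift [425.7  41.2 -51.6] spin 36.0 j [ 17.   1. -20.  68.  -0.  67.] F [ 0.2  0.5 -0.4] gap 85.0
```

```bash
python3 -m inch '[[[45,4,-5,4],[90,8,-10,8],[135,12,-15,12],[180,17,-21,16],[225,21,-26,20],[270,25,-32,24],[315,30,-38,28],[360,35,-43,32],[400,39,-48,36],[426,41,-52,36]]]' 85 40; python3 -c "
from h import *
s=env.get_state();im=env.read_camera('wrist');cv2.imwrite('pics/w1.png',im)
plan([.607,-.163,.17],-86)
print(proj('wrist',[[.605,-.108,.048],[.610,-.235,.048],[.605,-.163,.008]],s).round())"
```

```text
clock: 2.15
tcp_pos: [0.6081, -0.1635, 0.169]
orientation: [-0.517, 0.517, -0.482, 0.482]
wrist_force: [0.4, 1.0, 0.5]
finger_gap: 0.0848
t 2.2 tcp [ 0.6097 -0.1665  0.1685] yaw -86.03 shift [-3.7 -1.5 -2.5] spin -0.0 j [-23.  26.   5.  69.  -0.  64.] F [ 3.9 -1.7  0.4] gap 85.0
[[279. 138.]
 [275. 280.]
 [275. 193.]]
```

View pics/w1.png

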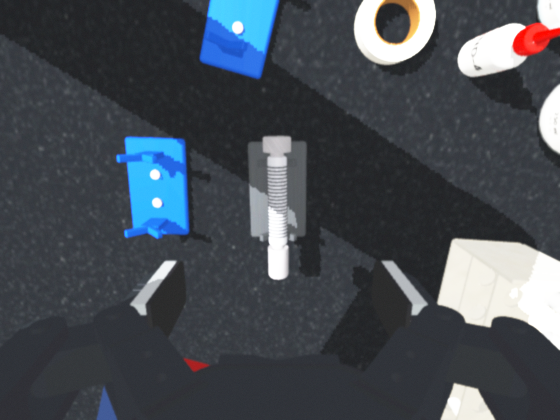

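```bash
python3 - <<'E'
from h import *
s=env.get_state();im=env.read_camera('wrist')
g=cv2.cvtColor(im,cv2.COLOR_BGR2GRAY); m=((g>150)*255).astype(np.uint8); m[:,:255]=0;m[:,305:]=0;m[295:]=0
m=cv2.morphologyEx(m,cv2.MORPH_CLOSE,np.ones((5,5)))
n,l,st,c=cv2.connectedComponentsWithStats(m); i=1+st[1:,4].argmax(); print(st[i])
for v in range(st[i][1],st[i][1]+st[i][3],6):
    u=np.where(l[v]==i)[0]; print(v,u.min(),u.max(),end=' | ')
v0,v1=st[i][1],st[i][1]+st[i][3]
P=onz('wrist',[[278,v0],[278,v1-1]],.048,s); print(P.round(4),np.linalg.norm(P[0]-P[1]))
cv2.imwrite('pics/w2.png',cv2.resize(im[100:300,180:380],None,fx=3,fy=3))
plan([.607,-.163,.17],-86)
E
```

```text
[ 255  132   40  145 3517]
132 276 282 | 138 261 288 | 144 261 288 | 150 266 283 | 156 265 284 | 162 266 284 | 168 266 284 | 174 266 284 | 180 267 284 | 186 267 284 | 192 255 284 | 198 255 284 | 204 255 284 | 210 255 292 | 216 255 293 | 222 255 294 | 228 255 284 | 234 258 291 | 240 267 285 | 246 266 285 | 252 266 286 | 258 266 286 | 264 266 286 | 270 267 286 | 276 272 278 | [[ 0.6055 -0.1065  0.048 ]
 [ 0.6143 -0.2341  0.048 ]] 0.12782017765442424
t 2.25 tcp [ 0.6083 -0.1642  0.1686] yaw -86.0 shift [-1.3 -1.4 -1.3] spin -0.0 j [-22.  25.   5.  69.  -0.  64.] F [-0.4 -0.7  0. ] gap 84.8
```

View pics/w2.png

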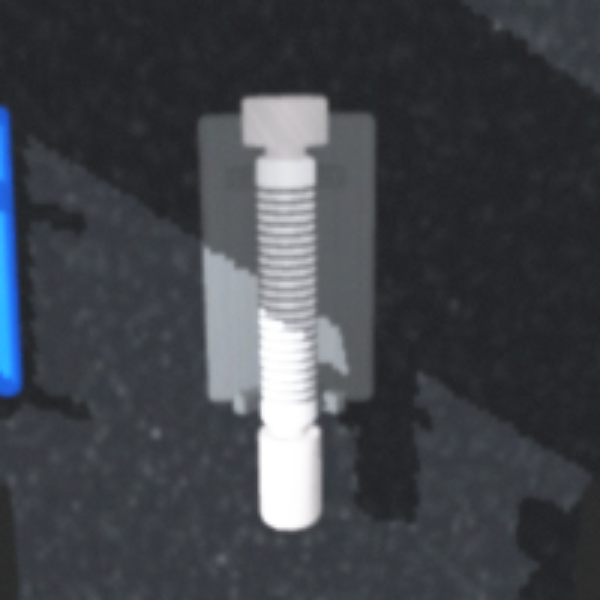

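```bash
python3 - <<'E'
from h import *
s=env.get_state()
P=onz('wrist',[[274.5,141],[275,174],[276,262]],.048,s); d=P[2]-P[0]; d/=np.linalg.norm(d)
print(P.round(4),np.degrees(np.arctan2(*-d[[1,0]])), np.degrees(np.arctan2(d[1],d[0])))
# ends: nogo flat top edge v~132 (top edge of disc rim z .0595 visible), go tip v~276
a=onz('wrist',[[274.5,132]],.0595,s)[0]; a2=onz('wrist',[[274.5,132]],.048,s)[0]; b=onz('wrist',[[276,276]],.053,s)[0]
for A in (a,a2): print(A.round(4),b.round(4),np.linalg.norm((A-b)[:2]),(A+d*.054).round(4),(b-d*.07).round(4))
plan([.607,-.163,.029],-86)
E
```

```text
[[ 0.6016 -0.1113  0.048 ]
 [ 0.6038 -0.1381  0.048 ]
 [ 0.61   -0.2178  0.048 ]] 94.509691724335 -85.490308275665
[ 0.6013 -0.1039  0.0595] [ 0.6108 -0.2291  0.053 ] 0.12561625367358617 [ 0.6055 -0.1577  0.0595] [ 0.6053 -0.1593  0.053 ]
[ 0.6012 -0.1043  0.048 ] [ 0.6108 -0.2291  0.053 ] 0.1252203103259134 [ 0.6054 -0.1581  0.048 ] [ 0.6053 -0.1593  0.053 ]
t 2.25 tcp [ 0.6083 -0.1642  0.1686] yaw -86.0 shift [ -1.3 139.6  -1.2] spin -0.0 j [-22.  25.   5.  69.  -0.  64.] F [-0.4 -0.7  0. ] gap 84.8
```

```bash
python3 -m inch '[[[-2,30,-1,-0.5],[-2,70,-1,-0.5],[-2,100,-1,-0.5],[-2,100,-1,-0.5],[-2,100,-1,-0.5],[-2,100,-1,-0.5]]]' 85 40; python3 - <<'E'
from h import *
for k in range(3):
    s=env.get_state();im=env.read_camera('wrist');print(s['tcp_pos'].round(4))
cv2.imwrite('pics/w3.png',im)
print(proj('wrist',[[.6015,-.104,.048],[.610,-.230,.048],[.605,-.163,.008]],s).round())
plan([.606,-.161,.029],-85.5)
E
```

```text
clock: 2.85
tcp_pos: [0.6074, -0.1591, 0.0725]
orientation: [0.521, -0.52, 0.478, -0.48]
wrist_force: [-0.2, -0.9, -0.2]
finger_gap: 0.0845
[ 0.6074 -0.1591  0.0725]
[ 0.6076 -0.1593  0.0727]
[ 0.6076 -0.1593  0.0727]
[[275. 148.]
 [273. 353.]
 [274. 230.]]
t 3.0 tcp [ 0.6074 -0.1593  0.0724] yaw -85.29 shift [ 1.5 43.4 -1.7] spin 0.2 j [-22.  28.  -4.  57.   0.  63.] F [-0.8 -0.5  0.1] gap 85.0
```

View pics/w3.png

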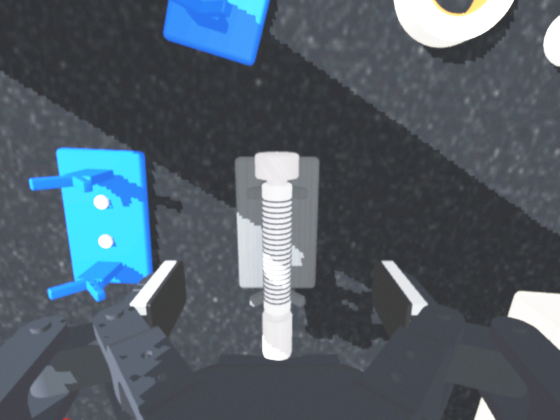

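```bash
python3 -m inch '[[[1,20,-0.5,0],[2,36,-1,0],[2,43.5,-1,0],[2,43.5,-1,0],[2,43.5,-1,0]]]' 85 40; python3 -m inch '[[[0,0,0,0],[0,0,0,0],[0,0,0,0],[0,0,0,0],[0,0,0,0],[0,0,0,0],[0,0,0,0],[0,0,0,0],[0,0,0,0],[0,0,0,0]]]' 8 60;python3 - <<'E'
from h import *
s=env.get_state();im=env.read_camera('wrist')
cv2.imwrite('pics/w4.png',im)
plan([.606,-.161,.029],-85.5)
E
```

```text
clock: 3.5
tcp_pos: [0.6058, -0.1612, 0.0276]
orientation: [0.52, -0.52, 0.479, -0.479]
wrist_force: [-0.3, 0.3, 0.3]
finger_gap: 0.0852
clock: 4.5
tcp_pos: [0.6067, -0.1612, 0.0274]
orientation: [0.521, -0.52, 0.478, -0.48]
wrist_force: [5.7, -0.1, 1.1]
finger_gap: 0.0139
t 4.55 tcp [ 0.6066 -0.1613  0.0274] yaw -85.29 shift [-0.3 -1.6 -0.6] spin 0.2 j [-22.  31.  -8.  52.   0.  63.] F [5.1 0.8 0.8] gap 14.4
```

View pics/w4.png

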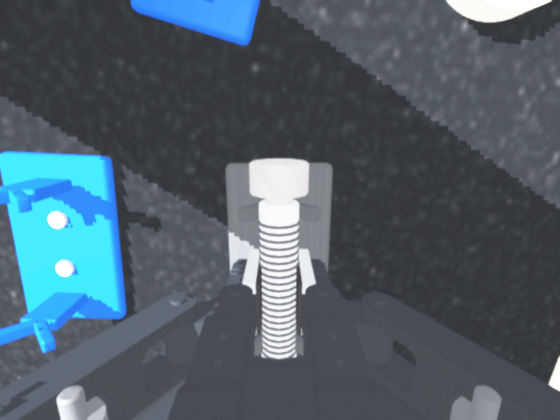

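```bash
python3 -m inch '[[[0,-15,0,0],[0,-40,0,0],[0,-80,0,0],[0,-120,0,0],[0,-132,0,0],[0,-132,0,0],[0,-132,0,0]]]'; python3 - <<'E'
from h import *
plan([.395,.155,.16],-74.4)
E
```

```text
clock: 5.25
tcp_pos: [0.604, -0.1607, 0.1569]
orientation: [-0.52, 0.521, -0.48, 0.478]
wrist_force: [-0.6, 0.1, -1.4]
finger_gap: 0.0141
t 5.25 tcp [ 0.604  -0.1607  0.1569] yaw -85.3 shift [-331.7   -2.1 -182.5] spin -10.9 j [-22.  25.   3.  68.  -0.  63.] F [-0.6  0.1 -1.4] gap 14.1
```

```bash
python3 -m inch '[[[-35,0,-20,-1],[-75,0,-42,-2],[-115,0,-64,-4],[-155,-1,-86,-5],[-195,-1,-108,-6],[-235,-1,-130,-8],[-275,-1,-152,-9],[-310,-2,-171,-10],[-332,-2,-182,-11],[-332,-2,-182,-11]]]'; python3 - <<'E'
from h import *
env.read_camera('top')
for k in range(2):
    s=env.get_state();im=env.read_camera('wrist');print(s['tcp_pos'].round(4))
cv2.imwrite('pics/w5.png',im)
import pickle; pickle.dump(s,open('s5.pkl','wb'))
plan([.395,.155,.16],-74.4)
bx=np.array([.963,.269,0]);by=np.array([-.269,.963,0]);w=np.array([.5633,.202,.048])
print(proj('wrist',[w,w-by*.025-[0,0,.048],w+by*.03+[0,0,.022],w-by*.08+[0,0,.022]],s).round())
E
```

```text
clock: 6.25
tcp_pos: [0.3926, 0.1565, 0.1584]
orientation: [-0.563, 0.566, -0.427, 0.424]
wrist_force: [-0.2, -1.0, -0.9]
finger_gap: 0.0143
[0.3941 0.1555 0.1587]
[0.3952 0.1549 0.1591]
t 6.4 tcp [0.3959 0.1545 0.1594] yaw -74.29 shift [-0.7 -0.6 -0.7] spin 0.1 j [ 10.   4. -25.  61.  -0.  85.] F [ 0.7  0.7 -0.9] gap 14.3
[[490. 208.]
 [455. 219.]
 [517. 177.]
 [489. 308.]]
```

View pics/w5.png

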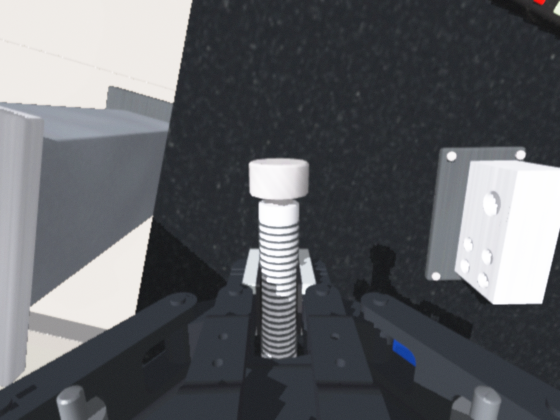

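```bash
python3 - <<'E'
from h import *
s=env.get_state();im=env.read_camera('wrist');cv2.imwrite('pics/w6.png',im);print(s['tcp_pos'].round(4))
import pickle; pickle.dump(s,open('s6.pkl','wb'))
cv2.imwrite('pics/w6z.png',cv2.resize(im[140:310,410:560],None,fx=3.5,fy=3.5,interpolation=cv2.INTER_CUBIC))
E
```

```text
[0.3959 0.1545 0.1594]
```

View pics/w6z.png

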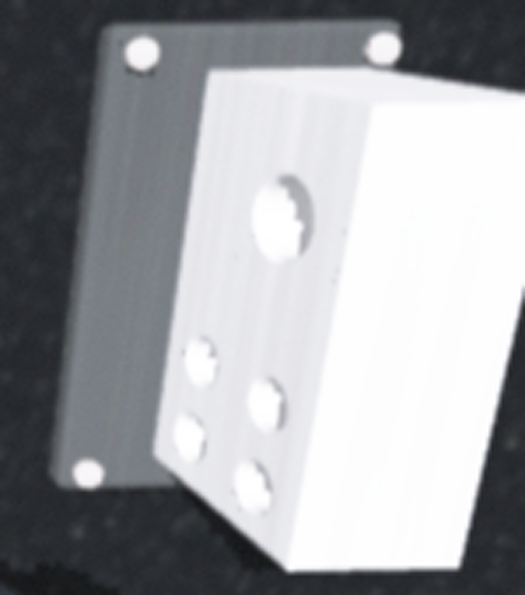

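```bash
python3 - <<'E'
from h import *
import pickle; s=pickle.load(open('s6.pkl','rb'))
q=lambda L:[[410+u/3.5,140+v/3.5] for u,v in L]
def rep(n,P):
    d=P[0]-P[1]; print(n,P.round(4).tolist(),"len",np.linalg.norm(d).round(4),"yaw",(np.degrees(np.arctan2(d[1],d[0]))-90).round(2))
t=onz('wrist',q([(372,103),(289,570)]),.07,s); b=onz('wrist',q([(210,70),(153,455)]),.01,s); f=onz('wrist',q([(104,24),(52,486)]),.01,s)
rep('top',t);rep('bot',b);rep('foot',f)
w=onz('wrist',q([(282,218)]),.048,s)[0]; print('well',w.round(4))
for P in (t,b,f):
    y=(P[0]-P[1])/np.linalg.norm(P[0]-P[1]); x=np.array([y[1],-y[0],0]); m=P.mean(0)+(x*.026 if P is f else 0); print('origin',m.round(4),'well',(m+y*.025).round(4),'of seen well along y',((w-m)@y).round(4),'depth',((w-m)@x).round(4))
E
```

```text
top [[0.5535, 0.235, 0.07], [0.5863, 0.1296, 0.07]] len 0.1103 yaw 17.27
bot [[0.5546, 0.2349, 0.01], [0.5861, 0.1293, 0.01]] len 0.1102 yaw 16.62
foot [[0.5233, 0.2383, 0.01], [0.562, 0.1123, 0.01]] len 0.1319 yaw 17.09
well [0.5626 0.206  0.048 ]
origin [0.5699 0.1823 0.07  ] well [0.5625 0.2062 0.07  ] of seen well along y 0.0248 depth 0.0001
origin [0.5703 0.1821 0.01  ] well [0.5632 0.2061 0.01  ] of seen well along y 0.0251 depth -0.0006
origin [0.5675 0.183  0.01  ] well [0.5601 0.2069 0.01  ] of seen well along y 0.0234 depth 0.0021
```

```bash
python3 - <<'E'
from h import *
plan([.5075,.1265,.20],17)
E
```

```text
t 6.45 tcp [0.3963 0.1543 0.1597] yaw -74.34 shift [ 56.7 -40.5  99.4] spin -91.3 j [ 10.   4. -25.  61.  -0.  85.] F [ 0.  -0.4 -0.8] gap 14.7
```

```bash
python3 -m inch '[[[6,-10,10,-8.5],[12,-20,20,-17],[18,-30,30,-25.5],[24,-35,40,-34],[30,-40,50,-42.5],[36,-40,60,-51],[42,-40,70,-59.5],[48,-40,80,-68],[54,-40,92,-76.5],[57,-40,99,-85]]]';python3 -m inch '[[[0,0,0,-6.3],[0,0,0,-6.3],[0,0,0,-6.3],[0,0,0,-6.3],[0,0,0,-6.3]]]'; python3 - <<'E'
from h import *
s=env.get_state();im=env.read_camera('wrist');cv2.imwrite('pics/w7.png',im)
import pickle; pickle.dump(s,open('s7.pkl','wb'))
plan([.5075,.1265,.20],17)
print(proj('wrist',[[.5627,.2061,.048]],s))
E
```

```text
clock: 7.45
tcp_pos: [0.5088, 0.1251, 0.1999]
orientation: [-0.704, 0.704, 0.067, -0.067]
wrist_force: [-0.9, 0.1, -1.5]
finger_gap: 0.0142
clock: 7.95
tcp_pos: [0.5073, 0.1266, 0.2007]
orientation: [0.699, -0.699, -0.104, 0.104]
wrist_force: [-1.0, -0.3, -1.1]
finger_gap: 0.0143
t 8.0 tcp [0.5073 0.1267 0.2008] yaw 16.95 shift [ 0.1  0.8 -0.3] spin -0.1 j [  5.  13.  -9.  69.   0. -12.] F [ 0.4  0.1 -1.4] gap 14.8
[[337.29803506 268.39090901]]
```

View pics/w7.png

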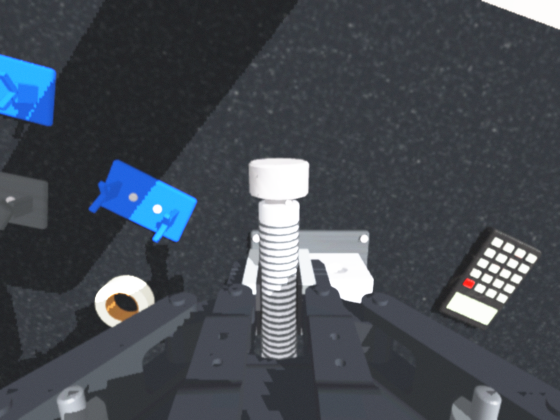

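```bash
python3 - <<'E'
import cv2
im=cv2.imread('pics/w7.png'); cv2.imwrite('pics/w7z.png',cv2.resize(im[220:310,290:390],None,fx=6,fy=6,interpolation=cv2.INTER_CUBIC))
E
```

```text
(no output)
```

View pics/w7z.png

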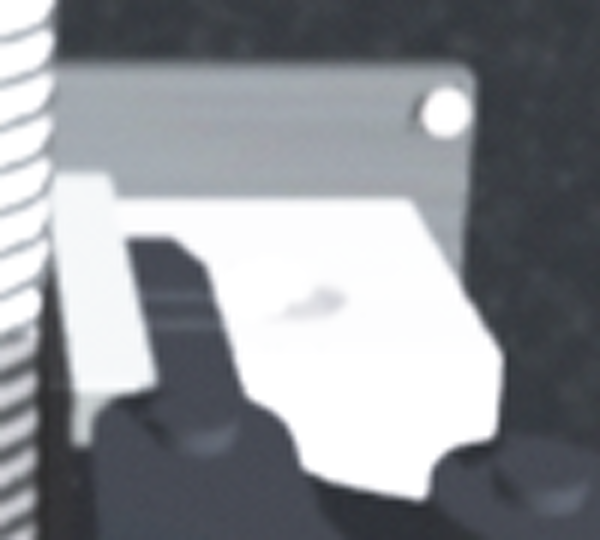

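```bash
python3 - <<'E'
from h import *
import pickle; s=pickle.load(open('s7.pkl','rb'))
q=lambda u,v:[290+u/6,220+v/6]
by=np.array([-.292,.956,0]);bx=np.array([.956,.292,0]); w=np.array([.5627,.2061,.048])
for n,u,v,z,off in (('bot',414,198,.01,.03),('top',502,352,.07,.03),('foot',474,65,.01,.042),('well',312,300,.048,0)):
    P=onz('wrist',[q(u,v)],z,s)[0]; print(n,P.round(4),'lat err',((P-w)@by-off).round(4),'depth',((P-w)@bx).round(4))
P=onz('wrist',[q(130,198),q(410,198),q(60,62),q(450,62)],.01,s); 
for a,b in((0,1),(2,3)): d=P[b]-P[a]; print(np.degrees(np.arctan2(-d[0],d[1])))
E
```

```text
bot [0.5532 0.236  0.01  ] lat err 0.0013 depth -0.0004
top [0.5537 0.2354 0.07  ] lat err 0.0007 depth -0.0001
foot [0.5251 0.2371 0.01  ] lat err -0.0014 depth -0.0269
well [0.563  0.2113 0.048 ] lat err 0.0049 depth 0.0018
16.901950075542015
16.902043814297542
```

```bash
python3 - <<'E'
from h import *
plan([.4717,.1791,.0274],16.9)
E
```

```text
t 8.0 tcp [0.5073 0.1267 0.2008] yaw 16.95 shift [-18.8 173.4  60.5] spin 0.0 j [  5.  13.  -9.  69.   0. -12.] F [ 0.4  0.1 -1.4] gap 14.8
```

```bash
python3 -m inch '[[[-10,0,30,0],[-19,10,60.5,0],[-19,50,60.5,0],[-19,90,60.5,0],[-19,130,60.5,0],[-19,160,60.5,0],[-19,173,60.5,0],[-19,173,60.5,0],[-19,173,60.5,0],[-19,173,60.5,0]]]'; python3 - <<'E'
from h import *
s=env.get_state();im=env.read_camera('wrist');cv2.imwrite('pics/w8.png',im)
im=env.read_camera('scene');cv2.imwrite('pics/s8.png',cv2.resize(im[130:280,150:300],None,fx=4,fy=4,interpolation=cv2.INTER_CUBIC))
im=env.read_camera('top');cv2.imwrite('pics/t8.png',cv2.resize(im[180:300,200:320],None,fx=5,fy=5,interpolation=cv2.INTER_CUBIC))
plan([.4717,.1791,.0274],16.9)
E
```

```text
clock: 9.0
tcp_pos: [0.4728, 0.1795, 0.0291]
orientation: [0.699, -0.699, -0.105, 0.104]
wrist_force: [0.0, -0.6, -1.1]
finger_gap: 0.0142
t 9.15 tcp [0.4725 0.1794 0.029 ] yaw 17.0 shift [-0.9  1.6 -0. ] spin 0.1 j [ 12.  19. -26.  44.   0.  -5.] F [-0.1  0.  -0.5] gap 14.4
```

View pics/s8.png

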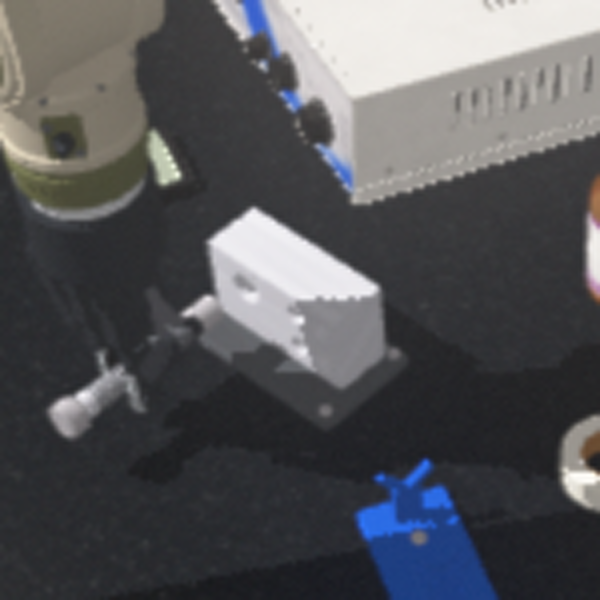

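View pics/t8.png

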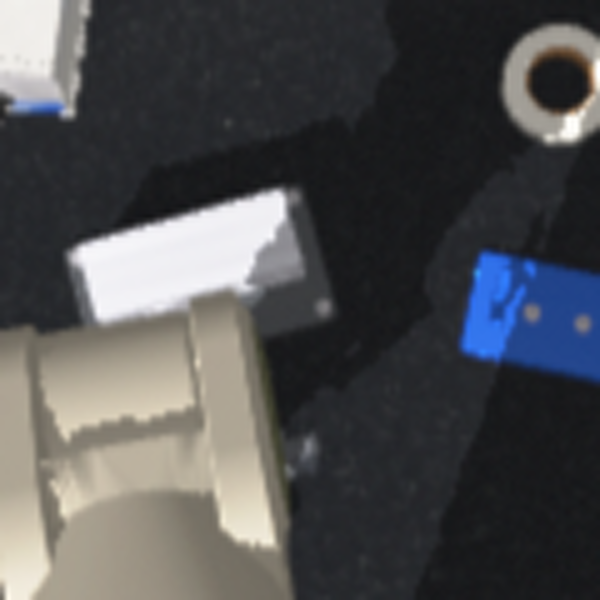

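```bash
python3 - <<'E'
from h import *
s=env.get_state();R,p=tool(s); x=R[:,0]; c=p+np.array([0,0,.0206])
pts=[c-.054*x,c+.07*x,c+.095*x,[.5625,.2068,.048],[.5535,.235,.07],[.5863,.1296,.07],[.5863,.1296,.01]]
print(((proj('scene',pts)-[150,130])*4).round(0))
im=env.read_camera('scene');cv2.imwrite('pics/s9.png',cv2.resize(im[170:250,155:235],None,fx=7,fy=7,interpolation=cv2.INTER_CUBIC))
print(((proj('scene',pts)-[155,170])*7).round(0))
E
```

```text
[[ 61. 422.]
 [215. 305.]
 [244. 283.]
 [244. 286.]
 [206. 240.]
 [334. 322.]
 [341. 388.]]
[[ 72. 459.]
 [342. 254.]
 [393. 215.]
 [392. 220.]
 [326. 139.]
 [550. 283.]
 [563. 400.]]
```

View pics/s9.png

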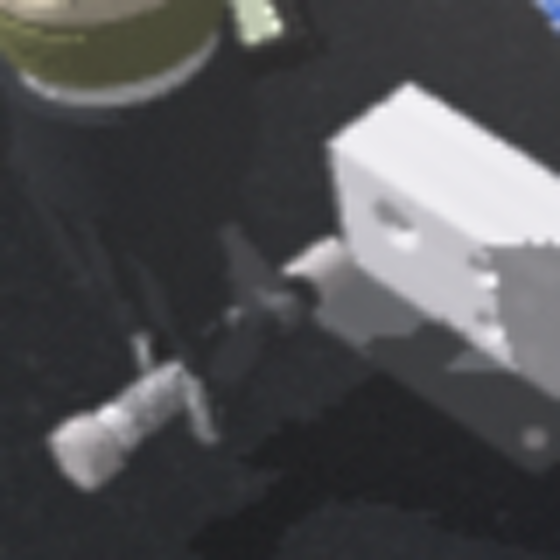

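View pics/w8.png

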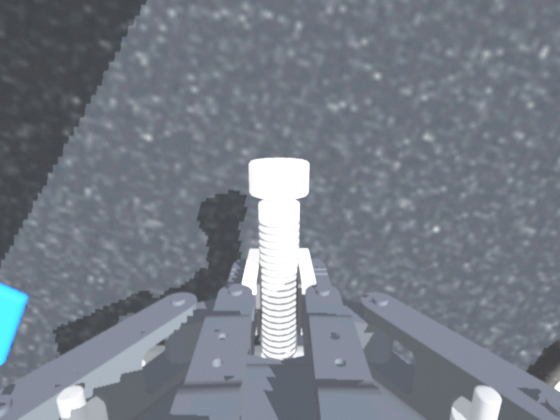

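```bash
python3 -m inch '[[[0,1.5,0,0],[10,1.5,0,0],[16,1.5,0,0],[20,1.5,0,0],[22,1.5,0,0],[24,1.5,0,0],[26,1.5,0,0],[28,1.5,0,0],[28,1.5,0,0],[28,1.5,0,0]]]'; python3 - <<'E'
from h import *
s=env.get_state();im=env.read_camera('scene');cv2.imwrite('pics/s10.png',cv2.resize(im[170:250,155:235],None,fx=7,fy=7,interpolation=cv2.INTER_CUBIC))
plan([.5625-.042*.9565,.2068-.042*.2917,.0274],17)
E
```

```text
clock: 10.2
tcp_pos: [0.4987, 0.1874, 0.0264]
orientation: [0.699, -0.699, -0.105, 0.104]
wrist_force: [-0.7, 0.4, -1.3]
finger_gap: 0.0141
t 10.25 tcp [0.4987 0.1874 0.0264] yaw 17.0 shift [24.7 -0.9 -0.1] spin -0.0 j [ 12.  22. -22.  46.   0.  -5.] F [-0.   0.1 -1.2] gap 14.4
```

View pics/s10.png

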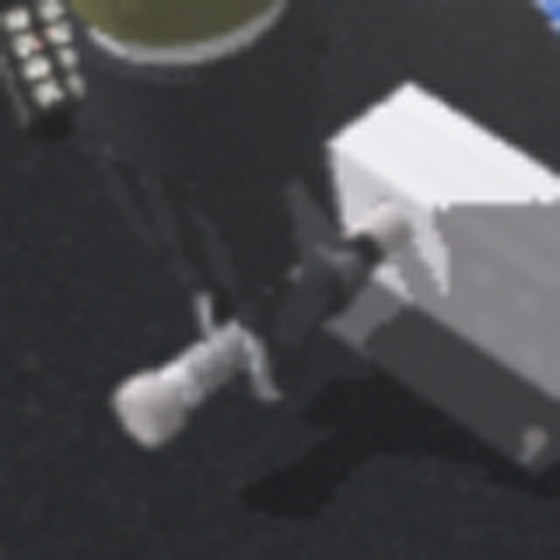

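```bash
python3 -m inch '[[[2,-0.7,0,0],[4,-0.7,0,0],[6,-0.7,0,0],[8,-0.7,0,0],[8,-0.7,0,0],[8,-0.7,0,0]]]'; python3 - <<'E'
from h import *
plan([.5625-.042*.9565,.2068-.042*.2917,.0274],17)
E
```

```text
clock: 10.85
tcp_pos: [0.5059, 0.1897, 0.0269]
orientation: [0.699, -0.699, -0.104, 0.105]
wrist_force: [-0.5, -0.6, -1.3]
finger_gap: 0.014
t 10.85 tcp [0.5059 0.1897 0.0269] yaw 17.01 shift [17.1 -0.5 -0.2] spin 0.0 j [ 12.  23. -21.  46.   0.  -5.] F [-0.5 -0.6 -1.3] gap 14.0
```

Tip about 11 mm in with no force; entering freely. On to the floor.

```bash
python3 -m inch '[[[3,0,0,0],[6,0,0,0],[9,0,0,0],[12,0,0,0],[14,0,0,0],[14,0,0,0],[14,0,0,0]]]'; python3 - <<'E'
from h import *
plan([.5625-.042*.9565,.2068-.042*.2917,.0274],17)
E
```

```text
clock: 11.55
tcp_pos: [0.5192, 0.1938, 0.0269]
orientation: [0.699, -0.699, -0.104, 0.105]
wrist_force: [-0.2, 0.1, -0.7]
finger_gap: 0.0144
t 11.55 tcp [0.5192 0.1938 0.0269] yaw 17.01 shift [ 3.2 -0.5 -0.2] spin 0.0 j [ 12.  24. -19.  47.   0.  -5.] F [-0.2  0.1 -0.7] gap 14.4
```

```bash
python3 -m inch '[[[1.5,0,0,0],[3,0,0,0],[4.5,0,0,0],[6,0,0,0],[6,0,0,0],[6,0,0,0]]]'; python3 - <<'E'
from h import *
plan([.5625-.042*.9565,.2068-.042*.2917,.0274],17)
E
```

```text
clock: 12.15
tcp_pos: [0.5224, 0.1948, 0.0263]
orientation: [-0.699, 0.7, 0.103, -0.106]
wrist_force: [-6.3, -2.7, 1.2]
finger_gap: 0.0139
t 12.15 tcp [0.5224 0.1948 0.0263] yaw 17.0 shift [-0.2 -1.1 -0.2] spin -0.0 j [ 12.  25. -18.  47.  -0.  -5.] F [-6.3 -2.7  1.2] gap 13.9
```

```bash
python3 -m inch '[[[0,0,0,0],[0,0,0,0],[0,0,0,0],[0,0,0,0]]]'; python3 - <<'E'
from h import *
im=env.read_camera('scene');cv2.imwrite('pics/s11.png',cv2.resize(im[170:250,155:235],None,fx=7,fy=7,interpolation=cv2.INTER_CUBIC))
im=env.read_camera('wrist');cv2.imwrite('pics/w11.png',im)
plan([.5625-.042*.9565,.2068-.042*.2917,.0274],17)
E
```

```text
clock: 12.55
tcp_pos: [0.5224, 0.1948, 0.0263]
orientation: [-0.699, 0.7, 0.103, -0.106]
wrist_force: [-6.8, -1.7, 1.1]
finger_gap: 0.014
t 12.65 tcp [0.5225 0.1948 0.0263] yaw 17.0 shift [-0.2 -1.1 -0.2] spin -0.0 j [ 12.  25. -18.  47.  -0.  -5.] F [-6.7 -2.1  1.2] gap 14.0
```

View pics/s11.png

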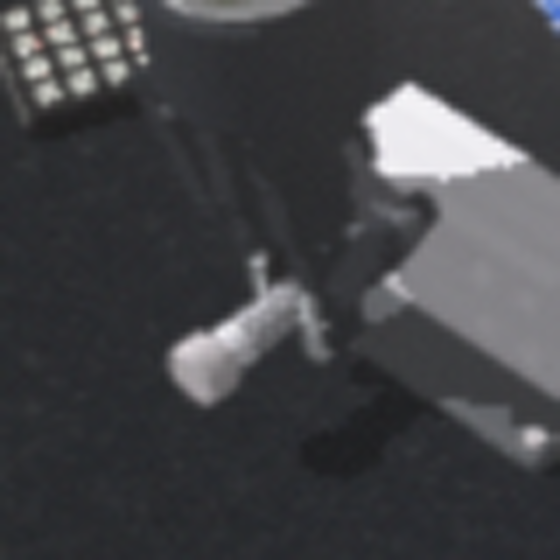

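View pics/w11.png

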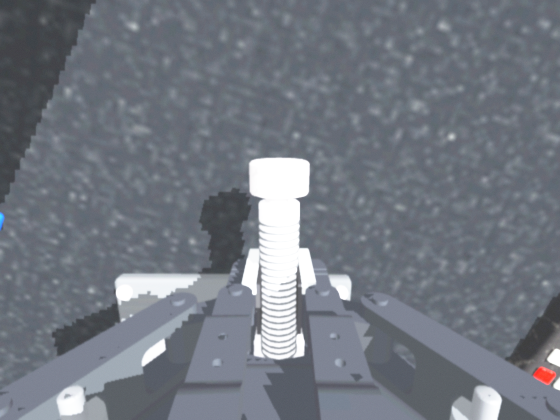

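```bash
python3 -m inch '[[[-10,0,0,0],[-25,0,0,0],[-45,0,0,0],[-65,-10,0,0],[-70,-50,0,0],[-70,-90,0,0],[-70,-130,0,0],[-70,-130,0,0],[-70,-130,0,0]]]'; python3 - <<'E'
from h import *
plan([.606,-.161,.15],-85.3)
E
```

```text
clock: 13.55
tcp_pos: [0.4591, 0.1753, 0.1581]
orientation: [0.699, -0.699, -0.106, 0.103]
wrist_force: [-0.8, 0.2, -1.3]
finger_gap: 0.0141
t 13.55 tcp [0.4591 0.1753 0.1581] yaw 17.01 shift [  42.1    8.4 -364.5] spin 102.3 j [ 12.  11. -17.  62.   0.  -5.] F [-0.8  0.2 -1.3] gap 14.1
```

```bash
python3 -m inch '[[[4,0,-30,8.5],[8,0,-60,17],[12,0,-95,25.5],[16,0,-130,34],[20,2,-165,42.5],[24,3,-200,51],[28,4,-235,59.5],[33,6,-270,68],[38,8,-305,76.5],[42,8,-340,85]]]'; python3 - <<'E'
from h import *
plan([.606,-.161,.15],-85.3)
E
```

```text
clock: 14.55
tcp_pos: [0.5969, -0.1387, 0.1461]
orientation: [-0.585, 0.585, -0.399, 0.396]
wrist_force: [0.2, 0.2, -1.0]
finger_gap: 0.0142
t 14.55 tcp [ 0.5969 -0.1387  0.1461] yaw -68.35 shift [24.1 -4.   0.3] spin 16.9 j [-21.  24.  -0.  66.   0.  48.] F [ 0.2  0.2 -1. ] gap 14.2
```

```bash
python3 -m inch '[[[10,0,0,8],[18,0,0,16],[24,0,0,17],[24,0,0,17],[24,0,0,17],[24,0,0,17]]]'; python3 - <<'E'
from h import *
s=env.get_state();im=env.read_camera('wrist');cv2.imwrite('pics/w12.png',im)
plan([.606,-.161,.0274],-85.3)
E
```

```text
clock: 15.15
tcp_pos: [0.6064, -0.1593, 0.1487]
orientation: [-0.522, 0.522, -0.477, 0.477]
wrist_force: [-1.1, -1.2, -2.1]
finger_gap: 0.0144
t 15.2 tcp [ 0.6065 -0.1594  0.1489] yaw -84.89 shift [  1.6 121.5  -0.6] spin 0.4 j [-22.  26.   2.  67.   0.  63.] F [ 0.7  0.5 -0.8] gap 13.9
```

View pics/w12.png

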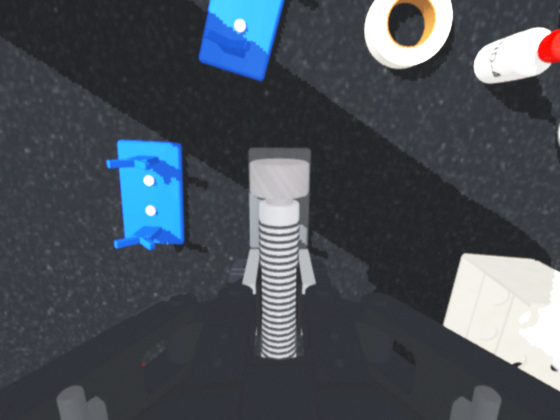

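```bash
python3 -m inch '[[[2,30,0,0.4],[2,70,0,0.4],[2,95,0,0.4],[2,110,0,0.4],[2,116,0,0.4],[2,119,0,0.4],[2,120.5,0,0.4],[2,120.5,0,0.4],[2,120.5,0,0.4],[2,120.5,0,0.4]]]'; python3 - <<'E'
from h import *
plan([.606,-.161,.0274],-85.3)
E
```

```text
clock: 16.2
tcp_pos: [0.6074, -0.1622, 0.0293]
orientation: [0.52, -0.519, 0.479, -0.48]
wrist_force: [0.4, -0.4, -0.9]
finger_gap: 0.0142
t 16.2 tcp [ 0.6074 -0.1622  0.0293] yaw -85.39 shift [-1.3  1.9 -1.3] spin -0.1 j [-22.  31.  -7.  52.   0.  63.] F [ 0.4 -0.4 -0.9] gap 14.2
```

```bash
python3 -m inch '[[[-1,1,-0.6,0],[-1,2,-0.6,0],[-1,2,-0.6,0],[-1,2,-0.6,0]]]'; python3 - <<'E'
from h import *
plan([.606,-.161,.0274],-85.3)
E
```

```text
clock: 16.6
tcp_pos: [0.6068, -0.1612, 0.0272]
orientation: [0.52, -0.519, 0.479, -0.48]
wrist_force: [-0.3, 1.0, 4.5]
finger_gap: 0.0139
t 16.6 tcp [ 0.6068 -0.1612  0.0272] yaw -85.38 shift [-0.2 -0.2 -0.8] spin -0.1 j [-22.  31.  -7.  52.   0.  63.] F [-0.3  1.   4.5] gap 13.9
```

```bash
python3 -m inch '[[[0,0,0,0],[0,0,0,0],[0,0,0,0],[0,0,0,0],[0,0,0,0],[0,0,0,0],[0,0,0,0],[0,0,0,0]]]' 85 40; python3 -m inch '[[[0,-20,0,0],[0,-60,0,0],[0,-100,0,0],[0,-130,0,0],[0,-130,0,0],[0,-130,0,0],[0,-130,0,0]]]'; python3 - <<'E'
from h import *
s=env.get_state();im=env.read_camera('wrist');cv2.imwrite('pics/w13.png',im)
plan([.606,-.161,.0274],-85.3)
E
```

```text
clock: 17.4
tcp_pos: [0.6062, -0.1611, 0.0265]
orientation: [0.52, -0.52, 0.48, -0.48]
wrist_force: [-0.3, 0.2, -0.0]
finger_gap: 0.0853
clock: 18.1
tcp_pos: [0.6054, -0.1607, 0.155]
orientation: [-0.519, 0.52, -0.48, 0.479]
wrist_force: [-0.3, 0.1, 1.4]
finger_gap: 0.0853
t 18.15 tcp [ 0.6052 -0.1607  0.1547] yaw -85.4 shift [  0.6 127.3   1.1] spin -0.1 j [-22.  25.   3.  68.   0.  63.] F [ 0.1  0.3 -1.1] gap 85.3
```

View pics/w13.png

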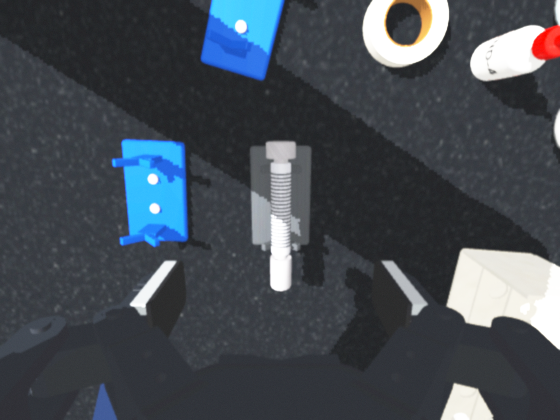

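```bash
python3 -m inch '[[[0,0,0,-8.5],[0,0,0,-17],[0,0,0,-25.5],[0,0,0,-34],[0,0,0,-42.5],[0,0,0,-51],[0,0,0,-59.5],[0,0,0,-68],[0,0,0,-76.5],[0,0,0,-85]]]';python3 -m inch '[[[0,0,0,-8.5],[0,0,0,-17],[0,0,0,-25.5],[0,0,0,-34],[0,0,0,-42.5],[0,0,0,-51],[0,0,0,-59.5],[0,0,0,-68],[0,0,0,-76.5],[0,0,0,-85]]]';python3 -m inch '[[[0,0,0,-8],[0,0,0,-10],[0,0,0,-10],[0,0,0,-10]]]'; python3 - <<'E'
from h import *
s=env.get_state();im=env.read_camera('wrist');cv2.imwrite('pics/w14.png',im)
plan([.606,-.161,.0274],94.6)
E
```

```text
clock: 19.15
tcp_pos: [0.6053, -0.1607, 0.1545]
orientation: [0.708, -0.707, 0.001, 0.001]
wrist_force: [0.2, 0.0, 0.2]
finger_gap: 0.0851
clock: 20.15
tcp_pos: [0.6052, -0.1607, 0.1545]
orientation: [0.523, -0.52, -0.477, 0.478]
wrist_force: [-0.4, 0.7, -0.6]
finger_gap: 0.085
clock: 20.55
tcp_pos: [0.6056, -0.1609, 0.1552]
orientation: [0.481, -0.479, -0.519, 0.52]
wrist_force: [-0.3, 0.3, 0.6]
finger_gap: 0.0849
t 20.6 tcp [ 0.6057 -0.1609  0.1555] yaw 94.55 shift [ -0.2 128.1  -0.4] spin -0.0 j [ -22.   25.    3.   68.    0. -117.] F [-0.1  0.   1.1] gap 85.2
```

View pics/w14.png

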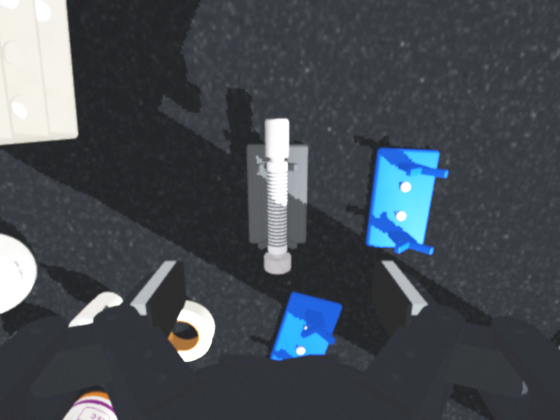

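```bash
python3 -m inch '[[[0,30,0,0],[0,70,0,0],[0,105,-0.5,0],[0,122,-0.5,0],[0,127.5,-0.5,0],[0,127.5,-0.5,0],[0,127.5,-0.5,0],[0,127.5,-0.5,0]]]' 85 40; python3 -m inch '[[[0,0,0,0],[0,0,0,0],[0,0,0,0],[0,0,0,0],[0,0,0,0],[0,0,0,0],[0,0,0,0],[0,0,0,0],[0,0,0,0],[0,0,0,0]]]' 8 60;python3 - <<'E'
from h import *
s=env.get_state();im=env.read_camera('wrist')
cv2.imwrite('pics/w15.png',im)
plan([.606,-.161,.0274],94.6)
E
```

```text
clock: 21.4
tcp_pos: [0.608, -0.1616, 0.0307]
orientation: [-0.479, 0.481, 0.52, -0.519]
wrist_force: [0.4, -0.3, -0.2]
finger_gap: 0.0849
clock: 22.4
tcp_pos: [0.6068, -0.161, 0.0291]
orientation: [-0.479, 0.48, 0.52, -0.52]
wrist_force: [-0.7, 0.8, 3.2]
finger_gap: 0.0141
t 22.45 tcp [ 0.6068 -0.161   0.0292] yaw 94.61 shift [0.1 1.8 0.8] spin 0.0 j [ -22.   31.   -7.   52.    0. -117.] F [-0.4  0.6  3. ] gap 13.8
```

View pics/w15.png

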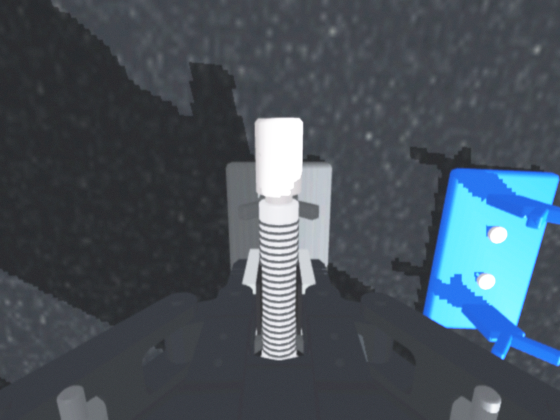

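```bash
python3 -m inch '[[[0,-15,0,0],[0,-40,0,0],[0,-80,0,0],[0,-120,0,0],[0,-125,0,0],[0,-125,0,0]]]'; python3 - <<'E'
from h import *
plan([.4727,.1796,.15],17)
E
```

```text
clock: 23.05
tcp_pos: [0.6076, -0.1615, 0.1552]
orientation: [-0.479, 0.48, 0.52, -0.519]
wrist_force: [0.3, -0.5, -2.5]
finger_gap: 0.0141
t 23.05 tcp [ 0.6076 -0.1615  0.1552] yaw 94.6 shift [350.8   4.5 107.1] spin 77.6 j [ -22.   25.    3.   67.   -0. -117.] F [ 0.3 -0.5 -2.5] gap 14.1
```

```bash
python3 -m inch '[[[30,0,10,8],[65,0,20,16],[100,0,30,24],[135,0,41,32],[170,0,52,40],[205,1,63,48],[240,2,74,56],[275,3,85,64],[315,4,96,72],[350,4,107,77.6]]]';  python3 -m inch '[[[0,0,0,0],[0,0,0,0],[0,0,0,0]]]'; python3 - <<'E'
from h import *
plan([.4727,.1796,.0292],17)
E
```

```text
clock: 24.05
tcp_pos: [0.4695, 0.1804, 0.1475]
orientation: [-0.7, 0.7, 0.101, -0.104]
wrist_force: [1.1, -0.0, -1.3]
finger_gap: 0.0143
clock: 24.35
tcp_pos: [0.4717, 0.1785, 0.1488]
orientation: [-0.699, 0.699, 0.104, -0.105]
wrist_force: [0.4, -0.1, -1.9]
finger_gap: 0.0139
t 24.35 tcp [0.4717 0.1785 0.1488] yaw 17.01 shift [  1.6 119.6   0.8] spin 0.0 j [ 12.  13. -16.  61.  -0.  -5.] F [ 0.4 -0.1 -1.9] gap 13.9
```

```bash
python3 -m inch '[[[1,40,0.8,0],[1,80,0.8,0],[1,105,0.8,0],[1,118,0.8,0],[1,119.5,0.8,0],[1,119.5,0.8,0],[1,119.5,0.8,0],[1,119.5,0.8,0]]]'; python3 - <<'E'
from h import *
s=env.get_state();im=env.read_camera('scene');cv2.imwrite('pics/s16.png',cv2.resize(im[170:250,155:235],None,fx=7,fy=7,interpolation=cv2.INTER_CUBIC))
plan([.5626-.054*.9565,.2070-.054*.2917,.0292],17)
E
```

```text
clock: 25.15
tcp_pos: [0.4738, 0.1802, 0.0316]
orientation: [0.699, -0.699, -0.105, 0.104]
wrist_force: [0.1, 0.6, -1.1]
finger_gap: 0.0144
t 25.2 tcp [0.4737 0.1803 0.0315] yaw 16.99 shift [38.9  2.4 -0.5] spin -0.0 j [ 12.  19. -26.  45.   0.  -5.] F [ 0.5  0.  -1.5] gap 13.9
```

View pics/s16.png

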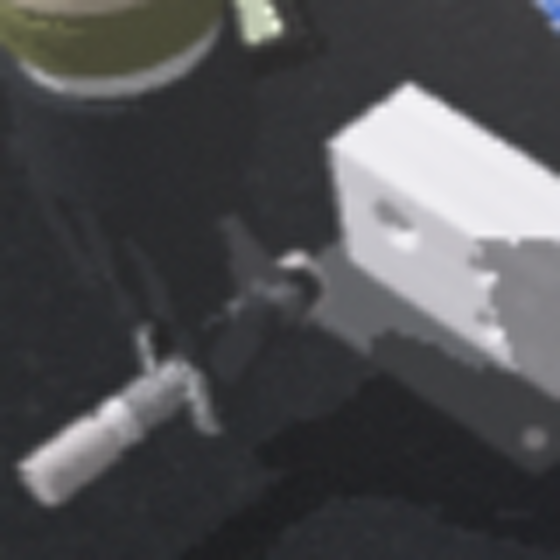

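```bash
python3 -m inch '[[[8,2,-0.4,0],[20,2,-0.4,0],[30,2,-0.4,0],[35,2,-0.4,0],[35,2,-0.4,0],[35,2,-0.4,0],[35,2,-0.4,0]]]'; python3 - <<'E'
from h import *
plan([.5626-.054*.9565,.2070-.054*.2917,.0292],17)
E
```

```text
clock: 25.9
tcp_pos: [0.5056, 0.19, 0.0283]
orientation: [0.699, -0.699, -0.104, 0.105]
wrist_force: [-0.6, -0.1, -1.2]
finger_gap: 0.0144
t 25.9 tcp [0.5056 0.19   0.0283] yaw 17.01 shift [ 5.4 -0.9 -0.4] spin 0.0 j [ 12.  23. -21.  46.   0.  -5.] F [-0.6 -0.1 -1.2] gap 14.4
```

```bash
python3 -m inch '[[[2,-0.7,-0.3,0],[4,-0.7,-0.3,0],[6,-0.7,-0.3,0],[7.5,-0.7,-0.3,0],[9,-0.7,-0.3,0],[9,-0.7,-0.3,0]]]'; python3 - <<'E'
from h import *
plan([.5626-.054*.9565,.2070-.054*.2917,.0292],17)
E
```

```text
clock: 26.5
tcp_pos: [0.5109, 0.1912, 0.0283]
orientation: [-0.699, 0.7, 0.102, -0.107]
wrist_force: [-9.6, -3.9, 5.0]
finger_gap: 0.0138
t 26.5 tcp [0.5109 0.1912 0.0283] yaw 16.99 shift [ 0.  -0.9 -0. ] spin -0.0 j [ 12.  23. -20.  47.  -0.  -5.] F [-9.6 -3.9  5. ] gap 13.8
```

```bash
python3 -m inch '[[[0,0,0,0],[0,0,0,0],[0,0,0,0],[0,0,0,0],[0,0,0,0],[0,0,0,0],[0,0,0,0]]]'; python3 - <<'E'
from h import *
im=env.read_camera('scene');cv2.imwrite('pics/s17.png',cv2.resize(im[170:250,155:235],None,fx=7,fy=7,interpolation=cv2.INTER_CUBIC))
im=env.read_camera('wrist');cv2.imwrite('pics/w17.png',im)
plan([.5626-.054*.9565,.2070-.054*.2917,.0292],17)
E
```

```text
clock: 27.2
tcp_pos: [0.5109, 0.1913, 0.0284]
orientation: [-0.699, 0.7, 0.102, -0.107]
wrist_force: [-9.8, -4.2, 4.4]
finger_gap: 0.0141
t 27.3 tcp [0.511  0.1913 0.0284] yaw 16.99 shift [-0.  -0.8 -0. ] spin -0.0 j [ 12.  23. -20.  47.  -0.  -5.] F [-9.  -4.1  3. ] gap 14.5
```

View pics/s17.png

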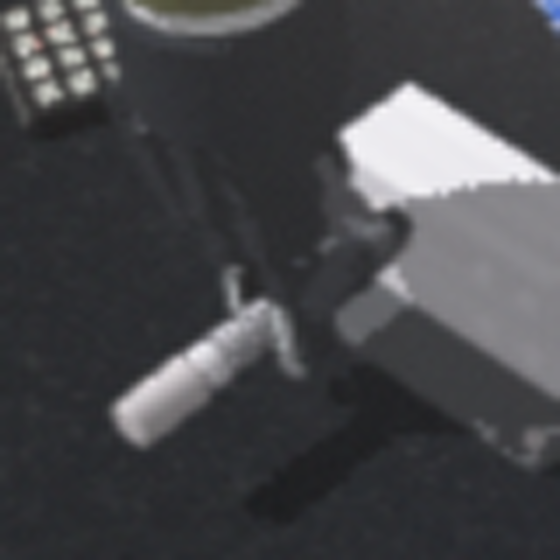

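View pics/w17.png

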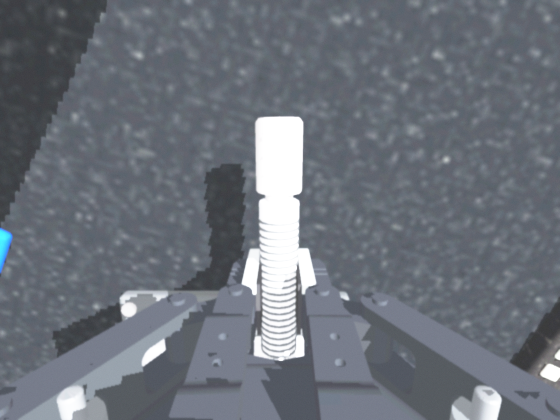

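```bash
python3 -m inch '[[[-10,0,0,0],[-25,0,0,0],[-40,0,0,0],[-50,-10,0,0],[-50,-50,0,0],[-50,-90,0,0],[-50,-125,0,0],[-50,-125,0,0],[-50,-125,0,0]]]'; python3 - <<'E'
from h import *
plan([.607,-.161,.15],94.6)
E
```

```text
clock: 28.2
tcp_pos: [0.4682, 0.1781, 0.1557]
orientation: [0.699, -0.699, -0.106, 0.103]
wrist_force: [-0.6, -0.1, -2.4]
finger_gap: 0.0143
t 28.2 tcp [0.4682 0.1781 0.1557] yaw 17.0 shift [  33.6    5.9 -364.9] spin -77.6 j [ 12.  12. -16.  62.   0.  -5.] F [-0.6 -0.1 -2.4] gap 14.3
```

```bash
python3 -m inch '[[[3,0,-32,-8],[6,0,-68,-16],[10,0,-104,-24],[13,0,-140,-32],[17,2,-176,-40],[20,3,-212,-48],[23,4,-248,-56],[27,5,-284,-64],[30,6,-325,-72],[33.5,6,-365,-77.6]]]'; python3 -m inch '[[[0,0,0,0],[0,0,0,0],[0,0,0,0],[0,0,0,0]]]'; python3 - <<'E'
from h import *
s=env.get_state();im=env.read_camera('wrist');cv2.imwrite('pics/w18.png',im)
plan([.6067,-.161,.0292],94.6)
E
```

```text
clock: 29.2
tcp_pos: [0.6052, -0.1625, 0.1459]
orientation: [0.479, -0.477, -0.521, 0.521]
wrist_force: [1.3, 0.0, -0.7]
finger_gap: 0.0144
clock: 29.6
tcp_pos: [0.6052, -0.16, 0.1476]
orientation: [0.48, -0.479, -0.52, 0.52]
wrist_force: [-0.7, 0.1, -1.5]
finger_gap: 0.0143
t 29.65 tcp [ 0.6054 -0.16    0.148 ] yaw 94.67 shift [ -1.1 118.8  -1.3] spin 0.1 j [ -22.   26.    2.   67.    0. -117.] F [-0.1  0.3 -1.2] gap 14.0
```

View pics/w18.png

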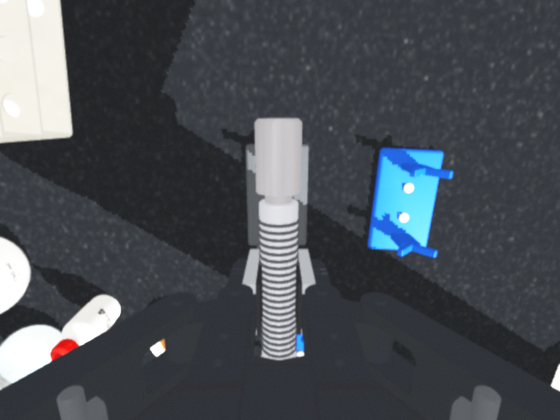

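```bash
python3 -m inch '[[[-1,30,-1,0],[-1,70,-1,0],[-1,95,-1,0],[-1,108,-1,0],[-1,114,-1,0],[-1,117,-1,0],[-1,117,-1,0],[-1,117,-1,0],[-1,117,-1,0]]]'; python3 - <<'E'
from h import *
plan([.6067,-.161,.0292],94.6)
E
```

```text
clock: 30.55
tcp_pos: [0.6079, -0.1626, 0.0324]
orientation: [-0.479, 0.48, 0.52, -0.519]
wrist_force: [-0.1, -1.0, -1.7]
finger_gap: 0.0141
t 30.55 tcp [ 0.6079 -0.1626  0.0324] yaw 94.6 shift [1.7 3.2 1. ] spin 0.0 j [ -22.   31.   -7.   52.    0. -117.] F [-0.1 -1.  -1.7] gap 14.1
```

```bash
python3 -m inch '[[[1.5,1,0.8,0],[1.5,2,0.8,0],[1.5,3,0.8,0],[1.5,3.5,0.8,0],[1.5,3.5,0.8,0],[1.5,3.5,0.8,0]]]'; python3 - <<'E'
from h import *
plan([.6067,-.161,.0292],94.6)
E
```

```text
clock: 31.15
tcp_pos: [0.6068, -0.1609, 0.0291]
orientation: [-0.479, 0.48, 0.52, -0.519]
wrist_force: [-1.7, 1.4, 6.2]
finger_gap: 0.0139
t 31.15 tcp [ 0.6068 -0.1609  0.0291] yaw 94.62 shift [-0.1 -0.1  0.1] spin 0.0 j [ -22.   31.   -7.   52.    0. -117.] F [-1.7  1.4  6.2] gap 13.9
```

Seated at the same pose as it was picked up. Release and retreat.

```bash
python3 -m inch '[[[0,-1,0,0],[0,-2,0,0],[0,-2,0,0],[0,-2,0,0],[0,-2,0,0],[0,-2,0,0],[0,-2,0,0],[0,-2,0,0]]]' 85 40; python3 -m inch '[[[0,-20,0,0],[0,-60,0,0],[0,-100,0,0],[0,-140,0,0],[0,-150,0,0],[0,-150,0,0],[0,-150,0,0],[0,-150,0,0]]]'; python3 - <<'E'
from h import *
s=env.get_state();im=env.read_camera('wrist');cv2.imwrite('pics/w19.png',im)
cv2.imwrite('pics/s19.png',env.read_camera('scene'))
plan([.606,-.161,.0274],94.6)
for z,uv in ((.048,[[277,152],[277,260]]),): print(onz('wrist',uv,z,s).round(4))
E
```

```text
clock: 31.95
tcp_pos: [0.6061, -0.1609, 0.0296]
orientation: [-0.48, 0.479, 0.52, -0.52]
wrist_force: [-0.1, 0.7, -0.3]
finger_gap: 0.0852
clock: 32.75
tcp_pos: [0.6049, -0.1604, 0.1773]
orientation: [0.481, -0.478, -0.519, 0.52]
wrist_force: [-0.1, 0.5, -0.1]
finger_gap: 0.0851
t 32.85 tcp [ 0.6051 -0.1605  0.1776] yaw 94.6 shift [ -0.8 150.2  -1.3] spin 0.0 j [ -22.   25.    5.   71.    0. -117.] F [ 1.  -0.7 -1. ] gap 85.4
[[ 0.6094 -0.2033  0.048 ]
 [ 0.6016 -0.1044  0.048 ]]
```

View pics/w19.png

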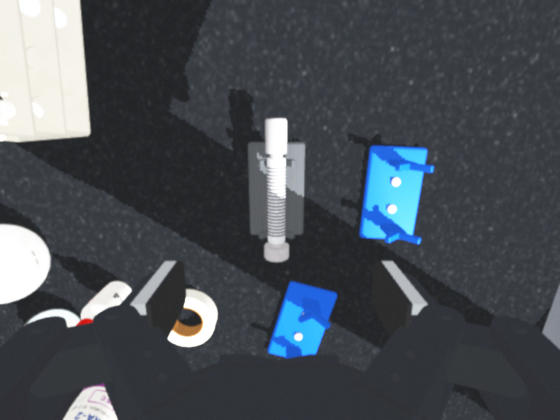

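View pics/s19.png

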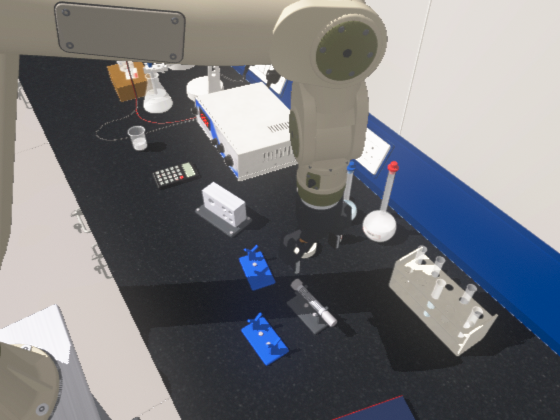

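```bash
python3 -c "
from workcell import env
print(env.hand_in())"
```

```text
the job is handed in; nothing more can be done
None
```

The gauge check is finished and handed in at about 33 s of the 72 s allowed; the hand-in reports no verdict.

- **Go end:** it slid into the big well without resistance and stopped on the floor at about 7 N. The gripper then stood about 42 mm from the mouth, where it should be when the go end is fully home. It was held there for about 0.5 s.
- **Laid back and turned:** I set the gauge on its own dark rest and let go. The hand turned half round and took the gauge again.
- **No-go end:** it stopped at the mouth with the gripper 54 mm away, as the no-go end's length predicts. I held it there for more than 0.7 s at about 10 N, somewhat firm for a light push but well under the 60 N limit. It was square within about 0.2° and centred to about 1 mm, by arm readings against my camera measurement of the well.
- **Final state:** the last wrist and scene pictures show the gauge lying in both V saddles, with the open hand about 15 cm above it. The calculator and tape look unmoved. The dropper bottle is partly hidden by the arm in those pictures, but the hand never came near it.

**Disagreements:** my first estimate of the well from the top and scene cameras was about 4 mm off sideways. The two close wrist views agreed with each other to about 1 mm. I used those, and the insertion confirmed them. In the second wrist view, the well's shading alone pointed about 5 mm off; I ignored it in favour of the block's edges.

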